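# Pack the kitchen canisters in the sliding-stop rack

## Task

Stand the three canisters in the wooden rack like books, upright and broad face to broad face, in order of height: the tallest next to the fixed wall, the shortest next to the sliding end stop. Then push the stop in until the row is snug against the wall with no gaps, and let go. The canisters are full, so never tip them, and leave the mug, bowl and pepper mill where they are.

Things in the scene. Friction and masses are not known exactly. Their poses are not given: they have to be found in the camera images.
- rack: fixed wooden rack; row runs along its y. Board 140 mm along x, y = -195 to +135 mm, 12 mm thick; origin on its underside, on its x mid-line, z up. Fixed wall (130 mm high, 15 thick) at the +y end, inner face at y = +120 mm. Low rails (tops 20 mm above the worktop) along both edges leave flat floor from x = -54 to +54 mm, 12 mm above the worktop; otherwise open front and back
- stop (a joint): sliding end stop, runs along the rack's y. Value (m): travel towards the wall from fully open, 0 to 0.135; opening between wall and stop's inner face = 0.235 minus the value (value 0.121 when three canisters exactly fill it). Starts 0.005 to 0.045. About 2 N of friction, no spring: stays where left. Plate 12 mm thick, 136 mm wide, top 100 mm above the worktop
- stop_post (a point): top centre of the upright steel post (24 mm diameter, top 105 mm above the worktop, free over its upper 70 mm) by which the stop is moved; on the stop's low foot, axis 47 mm outside (rack -y of) the stop's inner face, on the rack's x mid-line. Axes as the rack's
- canister_tall: the tallest of three slim flat-sided white canisters with steel lids: 62 mm along x, 38 mm along y, 150 mm high; about 350 g (varies). Origin: centre of its underside, z up; the broad (62 mm) faces look along its +-y; half a turn makes no difference. Starts upright, loose on the worktop, turned up to 0.5 rad
- canister_middle: the middle of three slim flat-sided white canisters with steel lids: 62 mm along x, 38 mm along y, 120 mm high; about 300 g (varies). Origin: centre of its underside, z up; the broad (62 mm) faces look along its +-y; half a turn makes no difference. Starts upright, loose on the worktop, turned up to 0.5 rad
- canister_short: the shortest of three slim flat-sided white canisters with steel lids: 62 mm along x, 38 mm along y, 90 mm high; about 250 g (varies). Origin: centre of its underside, z up; the broad (62 mm) faces look along its +-y; half a turn makes no difference. Starts upright, loose on the worktop, turned up to 0.5 rad
- mug: blue mug standing on the worktop, 80 mm wide, 90 mm high, handle on its +y; origin: centre of its underside. Leave alone
- bowl: terracotta bowl, 100 mm wide, 50 mm high; origin: centre of its underside. Leave alone
- mill: dark wooden pepper mill, 56 mm wide, 145 mm high; origin: centre of its underside. Leave alone

How it is judged:
On the way:
1. all three canisters stand upright on the rack floor between the wall and the stop, let go (z of canister_tall in the frame of rack between 0.007 and 0.017 m and angle between each of canister_tall, canister_middle, canister_short's own z axis and vertical below 0.08 rad and contact force between each of canister_tall, canister_middle, canister_short and the fingers below 0.1 N and z of canister_middle in the frame of rack between 0.007 and 0.017 m and z of canister_short in the frame of rack between 0.007 and 0.017 m and y of canister_tall in the frame of rack below 0.12 m and y of canister_short in the frame of rack above -0.115 m), for 0.1 s.
At the end, for the whole second after the job is handed in: The canisters stand at rest, upright (0.08 rad) on the rack floor, square to the row (0.12 rad), within 25 mm of its mid-line: tallest at the wall, then middle, then shortest, each within 6 mm of its gapless place; the stop leaves at most 5 mm of slack (joint over 0.116) (value of joint stop above 0.116 m and z of canister_tall in the frame of rack between 0.007 and 0.017 m and angle between each of canister_tall, canister_middle, canister_short's own z axis and vertical below 0.08 rad and x of canister_tall in the frame of rack between -0.025 and 0.025 m and y of canister_tall in the frame of rack between 0.095 and 0.107 m and angle between the y axis of each of canister_tall, canister_middle, canister_short and the y axis of rack, either way round below 0.12 rad and linear speed of each of canister_tall, canister_middle, canister_short below 0.01 m/s and z of canister_middle in the frame of rack between 0.007 and 0.017 m and x of canister_middle in the frame of rack between -0.025 and 0.025 m and y of canister_middle in the frame of rack between 0.057 and 0.069 m and z of canister_short in the frame of rack between 0.007 and 0.017 m and x of canister_short in the frame of rack between -0.025 and 0.025 m and y of canister_short in the frame of rack between 0.019 and 0.031 m); the robot touches nothing.
It fails at once if the mug is pushed more than 30 mm or tipped (distance of mug from where it was at the start of the episode above 0.03 m or angle between mug's own z axis and vertical above 0.4 rad).
It fails at once if the bowl is pushed more than 30 mm or tipped (distance of bowl from where it was at the start of the episode above 0.03 m or angle between bowl's own z axis and vertical above 0.4 rad).
It fails at once if the pepper mill is pushed more than 30 mm or tipped (distance of mill from where it was at the start of the episode above 0.03 m or angle between mill's own z axis and vertical above 0.4 rad).
It fails at once if a canister is tipped more than about 35 degrees from upright (angle between any of canister_tall, canister_middle, canister_short's own z axis and vertical above 0.6 rad).
It also fails if it takes over 72 s, if anything falls off the work surface, if the arm or the gripper's body presses on something with over 40 N, if the wrist force passes 120 N, or if a joint passes its speed limit or range.

## Robot

A 6-joint arm with a two-finger parallel gripper is mounted at the origin on the work surface. World frame = base frame: x ahead of the robot, y to its left, z up, the work surface at z = 0. Lengths are in m, angles in rad, forces in N, time in s.
With the tool pointing down it reaches from about 0.25 to 0.725 m from the base axis. Payload 4 kg.
Tool frame: the origin (TCP) lies on the centre line of the jaws, within the pads' length; the fingertips stand 17 mm ahead of it and the grasp point (between the pads) lies 2 mm behind it; z points along the fingers, y is the line along which they close (so a half turn about z gives the same grasp; the last joint's range is limited). The gripper opens to 85 mm and grips with 20 to 120 N. Pads are 22 mm wide; open, the fingers measure 114 mm over their backs; the gripper's body (76 mm by 85 mm) begins 54 mm behind the grasp point. The pads swing forward as they close: fully open they stand 13 mm farther back than shut.
Start: joints at [1.301, 0.241, 0.005, 1.335, 0, 1.571], TCP at [0.133, 0.482, 0.248] pointing down, gripper open.
Joint ranges: [-2.72, 2.72], [-1.05, 1.87], [-1.09, 1.28], [-1.99, 2.15], [-1.42, 1.44], [-3.14, 3.14]. Speed limits (rad/s): [2.79, 2.79, 3.14, 3.14, 3.14, 3.14].

## Interface

Orientations are given as a unit quaternion [x, y, z, w].
In Python, from workcell import bot, camera, get_calibration gives the robot as it stands.
- The arm moves only by the tool apply_moves, never from a script. Its argument "steps" is a list of rows, each a list of 3 entries, a list of its own where there are three numbers: the shift along the tool's x, y, z as a fraction of full scale, then the turn, a rotation vector about the tool's x, y, z as a fraction of full scale, then the opening, from 0 (shut) to 1 (fully open). A call has exactly 8 rows; each row shifts and turns the commanded pose from where the row before left it, along the tool's axes as they then stand; what a row does not reach is not made up. Full scale, the value 1, is 20 cm for a shift and pi rad for a turn. A row lasts 1/12 s, in which the tool goes at most 41.7 mm and 7.16 degrees, less where a joint would pass 70% of its speed; a pose out of reach is approached as far as the arm can. A call with a number of a shift or a turn outside -1 to 1 is refused whole. A call with a gripper value outside its range is refused whole. The fingers move at their own pace and stop on an object; the grip force is fixed at half the most. Time passes only in rows, so rows that do not move let the fingers close, or fill a call up. It gives the time, the measured TCP pose, the force, the opening and the grip force at its end, in the units of the state.
- bot.get_obs(): the state, without advancing time (a new reading comes with each control period).
- camera(name): name is "scene" or "top"; returns (picture, depth): 384x512x3 uint8, red, green, blue; 384x512 float32, m along the optical axis (not along the pixel's ray), 0 where there is no reading.
- get_calibration(name): a dict with "fov_y" (degrees; the focal length in pixels is half the picture's height over the tangent of half this angle, whatever the lens; pixels are square), "cx", "cy" (the principal point, pixels), "rvec" (rotation vector, rad) and "tvec" (3), from world to camera coordinates, as OpenCV has them. Camera axes: x right, y down, z forward; pixel columns grow to the right and rows downward; lengths in m; the calibration is good to about 2 mm. A picture is of the moment at which its call begins. get_calibration takes no time and is no camera call.
- bot.job_done(): hands the job in; it is judged then, once.
The state is a dict: "clock": time; "joint_pos": joint angles; "joint_vel": joint speeds; "tau": joint torques, N m; "eef_pos": TCP position; "tool_rot": TCP orientation; "ft_force": force on the tool from outside, world axes, zero at the start; "ft_torque": the same for the moment, N m; "grip_width": finger opening in m; "grasp_force": force on a finger pad.
Only numpy, scipy, OpenCV 4.12 (cv2) and the standard library are available. Lean on these libraries where they do the work, as an engineer would, in place of code of your own. Each camera call takes 0.05 s, during which the arm holds its last target. There are 200 camera calls.

## Working session

There is one attempt and no reset: what is moved stays moved. The work goes in short steps, Python scripts to look and compute and a tool call to move; the robot and the scene stay as the last step left them, time stands still between calls to the robot, and variables do not carry over. Pictures are saved under pics/ and viewed, at most 10 in all, crops included, and the job is handed in when it is done.

Besides the shell and the picture viewer there is one more tool, called after "Emit:" as name(argument=value, ...) on one line, values as JSON. apply_moves: Moves the arm, as the interface text tells. Its arguments: {"type":"object","properties":{"steps":{"type":"array"}},"required":["steps"]}

```bash
mkdir -p pics; cat > h.py <<'E'
import numpy as np, cv2
from scipy.spatial.transform import Rotation as R
from workcell import bot, camera, get_calibration
def cloud(n):
    im,d=camera(n); c=get_calibration(n); f=192/np.tan(np.radians(c["fov_y"])/2)
    v,u=np.mgrid[:384,:512]; P=np.stack([(u-c["cx"])*d/f,(v-c["cy"])*d/f,d],-1)
    M=R.from_rotvec(np.ravel(c["rvec"])).as_matrix(); W=(P-np.ravel(c["tvec"]))@M
    W[d==0]=np.nan
    return im,W
E
python3 - <<'E'
from h import *
a,W=cloud("top"); b,V=cloud("scene")
np.savez("c0.npz",a=a,W=W,b=b,V=V)
cv2.imwrite("pics/top0.png",cv2.resize(a[...,::-1],(796,597))); cv2.imwrite("pics/scene0.png",cv2.resize(b[...,::-1],(796,597)))
o=bot.get_obs();print(o["eef_pos"],o["tool_rot"],o["clock"],o["grip_width"])
print(get_calibration("top"))
E
```

```text
[0.13312528 0.48140331 0.24753514] [ 1.34476437e-01  9.90916367e-01 -9.08207368e-04 -1.32347318e-04] 0.1 0.08524940030233324
{'fov_y': 44.93579941252403, 'cx': 253.26101713891703, 'cy': 182.47976481390026, 'rvec': array([ 2.18910887, -2.12745212,  0.15287485]), 'tvec': array([-0.02114196,  0.54604141,  1.26582134])}
```

View pics/top0.png

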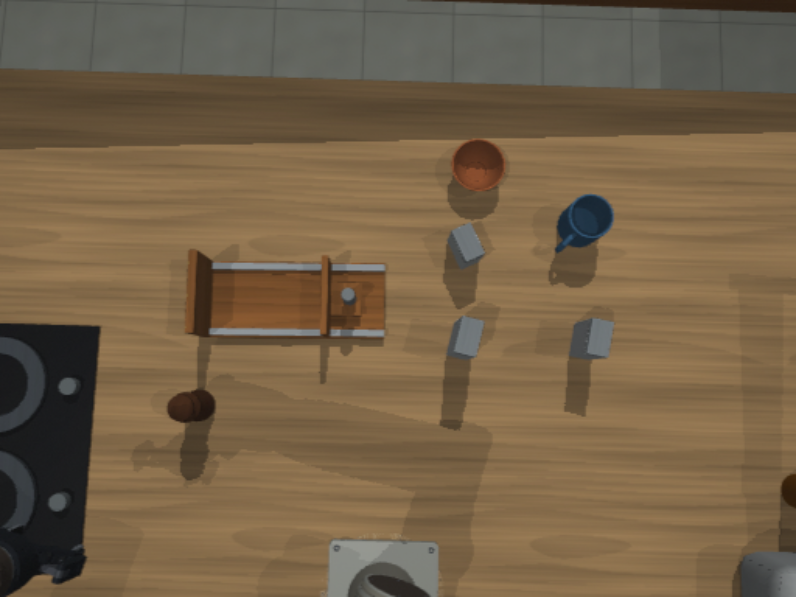

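View pics/scene0.png

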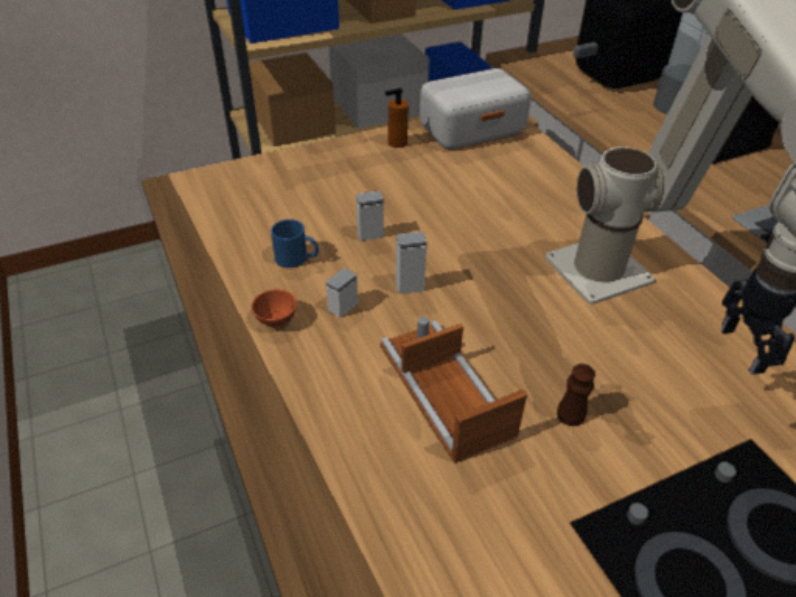

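The top view shows the wall at the left, column 195, and the stop post at about (348, 294). The tops are short (466, 244), tall (466, 337) and middle (593, 338). The bowl, mug and mill are at (478, 165), (585, 220) and (192, 405). Next I fit the poses from depth.

```bash
cat >> h.py <<'E'
def fit(W,zlo,zhi,c,r=.06):
    m=(W[...,2]>zlo)&(W[...,2]<zhi)&(np.hypot(W[...,0]-c[0],W[...,1]-c[1])<r)
    p=W[m]; (x,y),(w,h),a=cv2.minAreaRect((p[:,:2]*1000).astype(np.float32))
    if w<h: a+=90      # direction of the long side
    return len(p),round(x,1),round(y,1),round(max(w,h),1),round(min(w,h),1),round((a+90)%180-90,1),round(np.median(p[:,2])*1000,1)
E
python3 - <<'E'
from h import *
d=np.load("c0.npz");W=d["W"];V=d["V"]; s=512/796
for n,(u,v) in dict(short=(466,244),tall=(466,337),mid=(593,338),bowl=(478,165),mug=(585,220),mill=(192,405),millt=(182,405),post=(348,294),wall=(195,300),stop=(325,290),floor=(260,300),table=(300,450)).items():
    p=W[int(v*s),int(u*s)]; print(n,p.round(4))
    if n in("short","tall","mid"):
        h=dict(short=.09,tall=.15,mid=.12)[n]
        print(fit(W,h-.01,h+.01,p),"scene",fit(V,h-.01,h+.01,p))
    if n=="wall": print(fit(W,.12,.14,p,.12),"scene",fit(V,.12,.14,p,.12))
    if n=="post": print(fit(W,.1,.115,p,.02),"scene",fit(V,.1,.115,p,.02))
    if n=="stop": print(fit(W,.09,.107,p,.03), fit(W,.09,.101,p,.1))
m=(W[...,2]>.014)&(W[...,2]<.026)
E
```

```text
short [ 0.6159 -0.1273  0.087 ]
(325, 617.1, -132.1, 62.4, 39.5, 24.5, np.float64(89.4)) scene (170, 621.8, -129.9, 64.4, 43.0, 26.9, np.float64(89.6))
tall [ 0.449  -0.1226  0.152 ]
(372, 449.4, -129.2, 62.1, 38.2, -12.8, np.float64(149.7)) scene (161, 454.4, -126.3, 61.8, 42.9, -13.3, np.float64(149.5))
mid [ 0.4546 -0.3405  0.1179]
(362, 455.5, -352.4, 61.9, 40.3, -9.8, np.float64(119.9)) scene (122, 460.1, -351.5, 61.8, 45.6, -12.8, np.float64(119.0))
bowl [ 0.7807 -0.1569  0.0086]
mug [ 0.6833 -0.3605  0.0034]
mill [0.3263 0.3193 0.1323]
millt [0.3262 0.3325 0.1392]
post [0.5174 0.0746 0.1061]
(56, 517.9, 73.5, 21.3, 20.6, 45.5, np.float64(104.7)) scene (36, 522.7, 74.5, 24.1, 21.4, 79.8, np.float64(105.0))
wall [0.4995 0.326  0.1295]
(353, 512.9, 332.7, 136.2, 16.4, 1.4, np.float64(129.3)) scene (311, 518.5, 334.1, 141.0, 18.7, 0.2, np.float64(129.1))
stop [0.5246 0.112  0.1039]
(102, 524.3, 101.4, 58.0, 37.2, -1.1, np.float64(99.6)) (183, 518.1, 91.0, 134.3, 58.3, 0.6, np.float64(98.7))
floor [0.5151 0.2385 0.012 ]
table [0.2465 0.1565 0.0035]
```

```bash
cat > plan.py <<'E'
# usage: plan.py x y z yaw rows grip  [...]   mm, deg of tool y in world; prints calls of 8 rows
import sys, numpy as np
from scipy.spatial.transform import Rotation as R
from workcell import bot
o=bot.get_obs(); p=np.array(o["eef_pos"]); q=R.from_quat(o["tool_rot"])
a=np.array(sys.argv[1:],float).reshape(-1,6); rows=[]
def down(y):
    c,s=np.cos(y),np.sin(y); return R.from_matrix(np.array([[-s,c,0],[c,s,0],[0,0,-1.]]))
M=q.as_matrix(); y0=np.arctan2(M[1,1],M[0,1]); p0=p.copy()
for x,y,z,yaw,n,g in a:
    t=np.array([x,y,z])/1000; n=int(n); dy=(np.radians(yaw)-y0+np.pi/2)%np.pi-np.pi/2
    for i in range(1,n+1):
        d=np.round(q.inv().apply(p0+(t-p0)*i/n-p)/.2,3); r=np.round((q.inv()*down(y0+dy*i/n)).as_rotvec()/np.pi,3)
        if max(abs(d))>.2085 or max(abs(r))>.0397: print("!fast",d,r)
        rows.append([(d+0.).tolist(),(r+0.).tolist(),g]); p=p+q.apply(d*.2); q=q*R.from_rotvec(r*np.pi)
    p0=t; y0+=dy
while len(rows)%8: rows.append([[0,0,0],[0,0,0],a[-1,5]])
for i in range(0,len(rows),8): print(rows[i:i+8])
E
python3 plan.py 452 -128 250 -13 20 1 452 -128 170 -13 4 1
```

```text
[[[-0.117, -0.126, 0.0], [-0.001, 0.0, 0.024], np.float64(1.0)], [[-0.127, -0.116, -0.001], [0.0, 0.0, 0.025], np.float64(1.0)], [[-0.135, -0.106, -0.001], [0.0, 0.0, 0.024], np.float64(1.0)], [[-0.143, -0.096, -0.001], [0.0, 0.0, 0.024], np.float64(1.0)], [[-0.15, -0.084, 0.0], [0.0, 0.0, 0.025], np.float64(1.0)], [[-0.156, -0.073, -0.001], [0.0, 0.0, 0.024], np.float64(1.0)], [[-0.161, -0.06, -0.001], [0.0, 0.0, 0.024], np.float64(1.0)], [[-0.165, -0.049, -0.001], [0.0, 0.0, 0.025], np.float64(1.0)]]
[[[-0.168, -0.035, -0.001], [0.0, 0.0, 0.024], np.float64(1.0)], [[-0.17, -0.022, 0.0], [0.0, 0.0, 0.024], np.float64(1.0)], [[-0.172, -0.01, -0.001], [0.0, 0.0, 0.024], np.float64(1.0)], [[-0.172, 0.003, -0.001], [0.0, 0.0, 0.025], np.float64(1.0)], [[-0.171, 0.017, -0.001], [0.0, 0.0, 0.024], np.float64(1.0)], [[-0.17, 0.03, 0.0], [0.0, 0.0, 0.024], np.float64(1.0)], [[-0.166, 0.042, -0.001], [0.0, 0.0, 0.025], np.float64(1.0)], [[-0.163, 0.056, -0.001], [0.0, 0.0, 0.024], np.float64(1.0)]]
[[[-0.158, 0.067, -0.001], [0.0, 0.0, 0.024], np.float64(1.0)], [[-0.153, 0.079, 0.0], [0.0, 0.0, 0.025], np.float64(1.0)], [[-0.146, 0.091, -0.001], [0.0, 0.0, 0.024], np.float64(1.0)], [[-0.138, 0.102, -0.001], [0.0, 0.0, 0.024], np.float64(1.0)], [[0.0, 0.0, 0.1], [0.0, 0.0, 0.0], np.float64(1.0)], [[-0.001, 0.0, 0.1], [0.0, 0.0, 0.0], np.float64(1.0)], [[0.0, 0.0, 0.1], [0.0, 0.0, 0.0], np.float64(1.0)], [[0.0, 0.0, 0.1], [0.0, 0.0, 0.0], np.float64(1.0)]]
```

Emit:
apply_moves(steps=[[[-0.117,-0.126,0.0],[0,0,0.024],1],[[-0.127,-0.116,0],[0,0,0.025],1],[[-0.135,-0.106,0],[0,0,0.024],1],[[-0.143,-0.096,0],[0,0,0.024],1],[[-0.15,-0.084,0],[0,0,0.025],1],[[-0.156,-0.073,0],[0,0,0.024],1],[[-0.161,-0.06,0],[0,0,0.024],1],[[-0.165,-0.049,0],[0,0,0.025],1]])

```text
clock: 0.77
eef_pos: [0.2609, 0.2364, 0.248]
tool_rot: [0.428, 0.904, -0.0, -0.0]
ft_force: [0.8, 0.9, 0.3]
grip_width: 0.0857
grasp_force: 0.0
```

Emit:
apply_moves(steps=[[[-0.168,-0.035,0],[0,0,0.024],1],[[-0.17,-0.022,0],[0,0,0.024],1],[[-0.172,-0.01,0],[0,0,0.024],1],[[-0.172,0.003,0],[0,0,0.025],1],[[-0.171,0.017,0],[0,0,0.024],1],[[-0.17,0.03,0],[0,0,0.024],1],[[-0.166,0.042,0],[0,0,0.025],1],[[-0.163,0.056,0],[0,0,0.024],1]])

```text
clock: 1.43
eef_pos: [0.3885, -0.0074, 0.2481]
tool_rot: [0.68, 0.733, -0.0, -0.0]
ft_force: [1.1, 0.8, 0.3]
grip_width: 0.0855
grasp_force: 0.0
```

Emit:
apply_moves(steps=[[[-0.158,0.067,0],[0,0,0.024],1],[[-0.153,0.079,0.0],[0,0,0.025],1],[[-0.146,0.091,0],[0,0,0.024],1],[[-0.138,0.102,0],[0,0,0.024],1],[[0,0,0.1],[0,0,0],1],[[0,0,0.1],[0,0,0],1],[[0,0,0.1],[0,0,0],1],[[0,0,0.08],[0,0,0],1]])

```text
clock: 2.1
eef_pos: [0.4512, -0.1276, 0.1703]
tool_rot: [0.783, 0.623, -0.001, -0.001]
ft_force: [0.3, 0.1, -1.1]
grip_width: 0.0852
grasp_force: 0.0
```

```bash
sed -i 's/for i in range(0,len(rows),8): print(rows\[i:i+8\])/for i in range(0,len(rows),8): print([[d,r,float(g)] for d,r,g in rows[i:i+8]])/' plan.py; python3 - <<'E'
from h import *
a,W=cloud("top"); b,V=cloud("scene")
o=bot.get_obs(); print(o["eef_pos"],o["tool_rot"],o["ft_force"])
cv2.imwrite("pics/g1.png",np.hstack([cv2.resize(a[120:280,220:420,::-1],(400,320)),cv2.resize(b[100:260,180:380,::-1],(400,320))]))
E
python3 plan.py 452 -128 119 -13 6 1
```

```text
[ 0.44959507 -0.12689006  0.16920135] [ 0.78238304  0.62278683 -0.00211875 -0.00297546] [-0.27402361 -0.01547602  0.8683646 ]
[[[0.0, 0.002, 0.042], [-0.002, 0.0, 0.0], 1.0], [[-0.001, 0.003, 0.042], [0.0, 0.0, 0.0], 1.0], [[0.0, 0.002, 0.041], [0.0, 0.0, 0.0], 1.0], [[-0.001, 0.002, 0.042], [0.0, 0.0, 0.0], 1.0], [[0.0, 0.002, 0.042], [0.0, 0.0, 0.0], 1.0], [[-0.001, 0.002, 0.042], [0.0, 0.0, 0.0], 1.0], [[0, 0, 0], [0, 0, 0], 1.0], [[0, 0, 0], [0, 0, 0], 1.0]]
```

View pics/g1.png

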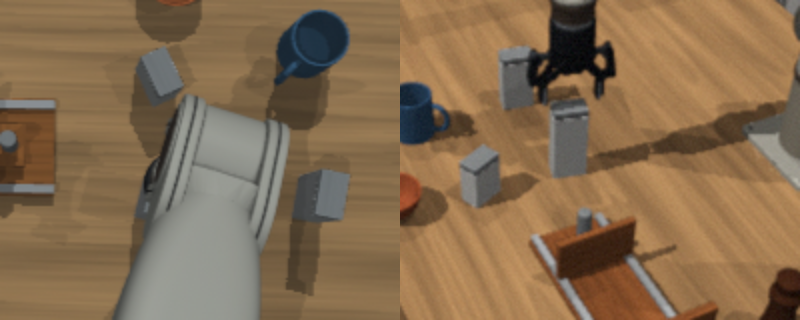

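The open fingers straddle the tall canister: in the right-hand picture they are at columns 540 and 602, and the canister is at 570. I descend and grip.

Emit:
apply_moves(steps=[[[0,0.002,0.042],[0,0,0],1],[[0,0.002,0.042],[0,0,0],1],[[0,0.002,0.042],[0,0,0],1],[[0,0.002,0.042],[0,0,0],1],[[0,0.002,0.042],[0,0,0],1],[[0,0.002,0.042],[0,0,0],1],[[0,0,0],[0,0,0],0],[[0,0,0],[0,0,0],0]])

```text
clock: 2.87
eef_pos: [0.4539, -0.1278, 0.1213]
tool_rot: [0.782, 0.623, -0.001, -0.001]
ft_force: [-0.9, -0.6, 1.0]
grip_width: 0.0639
grasp_force: 0.7
```

Emit:
apply_moves(steps=[[[0,0,0],[0,0,0],0],[[0,0,0],[0,0,0],0],[[0,0,0],[0,0,0],0],[[0,0,0],[0,0,0],0],[[0,0,0],[0,0,0],0],[[0,0,0],[0,0,0],0],[[0,0,-0.02],[0,0,0],0],[[0,0,-0.03],[0,0,0],0]])

```text
clock: 3.53
eef_pos: [0.4539, -0.1278, 0.1317]
tool_rot: [0.782, 0.623, -0.0, -0.001]
ft_force: [0.2, 1.2, -2.9]
grip_width: 0.0614
grasp_force: 65.4
```

```bash
python3 - <<'E'
from h import *
o=bot.get_obs(); print(o["eef_pos"],o["ft_force"],o["ft_torque"],o["grip_width"],o["grasp_force"])
E
python3 plan.py 452 -128 262 -13 5 0 514 300 262 1.2 15 0 514 300 200 1.2 4 0
```

```text
[ 0.45394513 -0.12784519  0.13173802] [ 0.15189737  1.16187003 -2.87039309] [-0.03845275  0.01273682  0.02523938] 0.06135768105083995 65.408199056983
[[[-0.001, -0.002, -0.13], [0.0, 0.0, 0.0], 0.0], [[0.0, -0.002, -0.131], [0.0, 0.0, 0.0], 0.0], [[-0.001, -0.002, -0.13], [0.0, 0.0, 0.0], 0.0], [[0.0, -0.002, -0.13], [0.0, 0.0, 0.0], 0.0], [[-0.001, -0.002, -0.13], [0.0, 0.0, 0.0], 0.0], [[0.144, -0.012, 0.0], [0.0, 0.0, -0.005], 0.0], [[0.144, -0.01, 0.0], [0.0, 0.0, -0.005], 0.0], [[0.144, -0.007, 0.0], [0.0, 0.0, -0.005], 0.0]]
[[[0.144, -0.005, 0.0], [0.0, 0.0, -0.006], 0.0], [[0.144, -0.002, 0.0], [0.0, 0.0, -0.005], 0.0], [[0.144, 0.0, 0.0], [0.0, 0.0, -0.005], 0.0], [[0.144, 0.002, 0.0], [0.0, 0.0, -0.005], 0.0], [[0.144, 0.004, 0.0], [0.0, 0.0, -0.006], 0.0], [[0.144, 0.008, 0.0], [0.0, 0.0, -0.005], 0.0], [[0.144, 0.009, 0.0], [0.0, 0.0, -0.005], 0.0], [[0.144, 0.012, 0.0], [0.0, 0.0, -0.006], 0.0]]
[[[0.143, 0.014, 0.0], [0.0, 0.0, -0.005], 0.0], [[0.143, 0.017, 0.0], [0.0, 0.0, -0.005], 0.0], [[0.143, 0.019, 0.0], [0.0, 0.0, -0.005], 0.0], [[0.143, 0.021, 0.0], [0.0, 0.0, -0.006], 0.0], [[0.0, 0.0, 0.078], [0.0, 0.0, 0.0], 0.0], [[0.0, 0.0, 0.077], [0.0, 0.0, 0.0], 0.0], [[0.0, 0.0, 0.078], [0.0, 0.0, 0.0], 0.0], [[0.0, 0.0, 0.077], [0.0, 0.0, 0.0], 0.0]]
```

Emit:
apply_moves(steps=[[[0,-0.002,-0.13],[0,0,0],0],[[0,-0.002,-0.131],[0,0,0],0],[[0,-0.002,-0.13],[0,0,0],0],[[0,-0.002,-0.13],[0,0,0],0],[[-0.001,-0.002,-0.13],[0,0,0],0],[[0.144,-0.012,0],[0,0,-0.005],0],[[0.144,-0.01,0],[0,0,-0.005],0],[[0.144,-0.007,0],[0,0,-0.005],0]])

```text
clock: 4.2
eef_pos: [0.4652, -0.0415, 0.2637]
tool_rot: [0.768, 0.641, 0.001, 0.001]
ft_force: [0.7, 0.2, -2.9]
grip_width: 0.0613
grasp_force: 66.4
```

Emit:
apply_moves(steps=[[[0.144,-0.005,0],[0,0,-0.006],0],[[0.144,-0.002,0],[0,0,-0.005],0],[[0.144,0,0],[0,0,-0.005],0],[[0.144,0.002,0],[0,0,-0.005],0],[[0.144,0.004,0],[0,0,-0.006],0],[[0.144,0.008,0],[0,0,-0.005],0],[[0.144,0.009,0],[0,0,-0.005],0],[[0.144,0.012,0],[0,0,-0.006],0]])

```text
clock: 4.87
eef_pos: [0.4979, 0.1877, 0.2628]
tool_rot: [0.722, 0.692, 0.0, 0.0]
ft_force: [0.7, -0.4, -1.5]
grip_width: 0.0612
grasp_force: 66.4
```

Emit:
apply_moves(steps=[[[0.143,0.014,0],[0,0,-0.005],0],[[0.143,0.017,0],[0,0,-0.005],0],[[0.143,0.019,0],[0,0,-0.005],0],[[0.143,0.021,0],[0,0,-0.006],0],[[0,0,0.078],[0,0,0],0],[[0,0,0.077],[0,0,0],0],[[0,0,0.078],[0,0,0],0],[[0,0,0.077],[0,0,0],0]])

```text
clock: 5.53
eef_pos: [0.5143, 0.3008, 0.1998]
tool_rot: [0.699, 0.715, 0.0, 0.0]
ft_force: [0.4, 0.5, -2.5]
grip_width: 0.0615
grasp_force: 66.7
```

```bash
python3 - <<'E'
from h import *
a,W=cloud("top"); b,V=cloud("scene")
o=bot.get_obs(); print(o["eef_pos"],o["tool_rot"],o["ft_force"],o["grip_width"])
cv2.imwrite("pics/p1.png",np.hstack([cv2.resize(a[130:270,90:290,::-1],(400,280)),cv2.resize(b[160:300,220:420,::-1],(400,280))]))
E
python3 plan.py 515 301 137 1.2 7 0
```

```text
[0.51271855 0.29950843 0.1973956 ] [ 0.69906583  0.71505078 -0.00294913 -0.00080192] [ 0.00476894 -0.40473658 -2.57966584] 0.061507745459524324
[[[0.001, 0.002, 0.043], [-0.002, 0.001, 0.0], 0.0], [[0.001, 0.001, 0.043], [0.0, 0.0, 0.0], 0.0], [[0.001, 0.002, 0.043], [0.0, 0.0, 0.0], 0.0], [[0.001, 0.002, 0.044], [0.0, 0.0, 0.0], 0.0], [[0.001, 0.001, 0.043], [0.0, 0.0, 0.0], 0.0], [[0.001, 0.002, 0.043], [0.0, 0.0, 0.0], 0.0], [[0.001, 0.002, 0.043], [0.0, 0.0, 0.001], 0.0], [[0, 0, 0], [0, 0, 0], 0.0]]
```

View pics/p1.png

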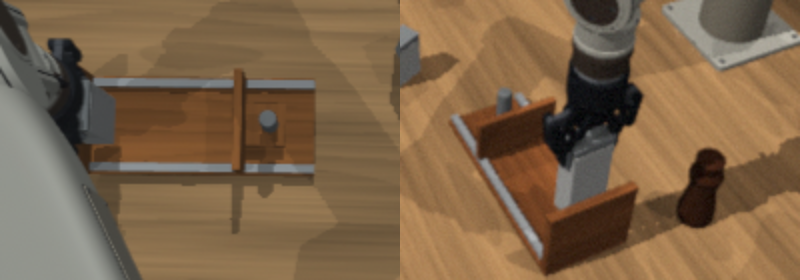

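The tall canister hangs over the rack just inside the wall. At right it is at (585, 180), with the wall front at (590, 230). I lower it.

Emit:
apply_moves(steps=[[[0.001,0.002,0.043],[0,0,0],0],[[0.001,0.001,0.043],[0,0,0],0],[[0.001,0.002,0.043],[0,0,0],0],[[0.001,0.002,0.044],[0,0,0],0],[[0.001,0.001,0.043],[0,0,0],0],[[0.001,0.002,0.043],[0,0,0],0],[[0,0,0.02],[0,0,0],0],[[0,0,0],[0,0,0],0]])

```text
clock: 6.3
eef_pos: [0.5156, 0.3011, 0.1426]
tool_rot: [0.699, 0.715, -0.001, -0.0]
ft_force: [-0.1, -0.6, -2.5]
grip_width: 0.0614
grasp_force: 66.7
```

Emit:
apply_moves(steps=[[[0,0,0.015],[0,0,0],0],[[0,0,0.01],[0,0,0],0],[[0,0,0.01],[0,0,0],0],[[0,0,0.005],[0,0,0],0],[[0,0,0],[0,0,0],0],[[0,0,0],[0,0,0],0],[[0,0,0],[0,0,0],0],[[0,0,0],[0,0,0],0]])

```text
clock: 6.97
eef_pos: [0.5165, 0.3017, 0.1365]
tool_rot: [0.699, 0.715, 0.0, 0.0]
ft_force: [-0.0, 0.2, -2.2]
grip_width: 0.0612
grasp_force: 66.7
```

Emit:
apply_moves(steps=[[[0,0,0.007],[0,0,0],0],[[0,0,0.004],[0,0,0],0],[[0,0,0.004],[0,0,0],0],[[0,0,0.003],[0,0,0],0],[[0,0,0],[0,0,0],0],[[0,0,0],[0,0,0],0],[[0,0,0],[0,0,0],0],[[0,0,0],[0,0,0],0]])

```text
clock: 7.63
eef_pos: [0.5164, 0.3017, 0.1336]
tool_rot: [0.699, 0.715, 0.0, 0.0]
ft_force: [-3.3, -0.1, 6.0]
grip_width: 0.0612
grasp_force: 67.3
```

Contact: the force rose from −2.2 to +6 N. I release and rise.

Emit:
apply_moves(steps=[[[0,0,-0.003],[0,0,0],0.5],[[0,0,0],[0,0,0],1],[[0,0,0],[0,0,0],1],[[0,0,0],[0,0,0],1],[[0,0,0],[0,0,0],1],[[0,0,-0.1],[0,0,0],1],[[0,0,-0.2],[0,0,0],1],[[0,0,-0.2],[0,0,0],1]])

```text
clock: 8.3
eef_pos: [0.5152, 0.3008, 0.2323]
tool_rot: [0.699, 0.715, -0.003, -0.001]
ft_force: [1.4, 0.4, 0.3]
grip_width: 0.0856
grasp_force: 0.0
```

```bash
python3 plan.py 458 -352 240 -11 20 1 458 -352 150 -11 4 1
```

```text
[[[-0.163, -0.018, -0.001], [-0.001, 0.001, 0.003], 1.0], [[-0.163, -0.016, -0.002], [0.0, 0.0, 0.004], 1.0], [[-0.163, -0.015, -0.002], [0.0, 0.0, 0.003], 1.0], [[-0.163, -0.013, -0.002], [0.0, 0.0, 0.004], 1.0], [[-0.164, -0.01, -0.002], [0.0, 0.0, 0.003], 1.0], [[-0.163, -0.01, -0.002], [0.0, 0.0, 0.003], 1.0], [[-0.164, -0.007, -0.002], [0.0, 0.0, 0.004], 1.0], [[-0.164, -0.006, -0.002], [0.0, 0.0, 0.003], 1.0]]
[[[-0.164, -0.004, -0.002], [0.0, 0.0, 0.004], 1.0], [[-0.163, -0.002, -0.002], [0.0, 0.0, 0.003], 1.0], [[-0.164, 0.0, -0.002], [0.0, 0.0, 0.004], 1.0], [[-0.164, 0.001, -0.002], [0.0, 0.0, 0.003], 1.0], [[-0.164, 0.003, -0.002], [0.0, 0.0, 0.003], 1.0], [[-0.164, 0.005, -0.002], [0.0, 0.0, 0.004], 1.0], [[-0.163, 0.007, -0.002], [0.0, 0.0, 0.003], 1.0], [[-0.164, 0.008, -0.002], [0.0, 0.0, 0.004], 1.0]]
[[[-0.164, 0.01, -0.002], [0.0, 0.0, 0.003], 1.0], [[-0.163, 0.012, -0.002], [0.0, 0.0, 0.003], 1.0], [[-0.163, 0.013, -0.002], [0.0, 0.0, 0.004], 1.0], [[-0.163, 0.016, -0.002], [0.0, 0.0, 0.003], 1.0], [[0.0, 0.0, 0.112], [0.0, 0.0, 0.0], 1.0], [[0.0, 0.0, 0.113], [0.0, 0.0, 0.0], 1.0], [[0.0, 0.0, 0.112], [0.0, 0.0, 0.0], 1.0], [[0.0, 0.001, 0.113], [0.0, 0.0, 0.0], 1.0]]
```

Emit:
apply_moves(steps=[[[-0.163,-0.018,-0.001],[0,0,0.003],1],[[-0.163,-0.016,-0.002],[0,0,0.004],1],[[-0.163,-0.015,-0.002],[0,0,0.003],1],[[-0.163,-0.013,-0.002],[0,0,0.004],1],[[-0.164,-0.01,-0.002],[0,0,0.003],1],[[-0.163,-0.01,-0.002],[0,0,0.003],1],[[-0.164,-0.007,-0.002],[0,0,0.004],1],[[-0.164,-0.006,-0.002],[0,0,0.003],1]])

```text
clock: 8.97
eef_pos: [0.4933, 0.0389, 0.2364]
tool_rot: [0.729, 0.685, 0.0, 0.0]
ft_force: [0.9, -0.0, 0.7]
grip_width: 0.0856
grasp_force: 0.0
```

Emit:
apply_moves(steps=[[[-0.164,-0.004,-0.002],[0,0,0.004],1],[[-0.163,-0.002,-0.002],[0,0,0.003],1],[[-0.164,0,-0.002],[0,0,0.004],1],[[-0.164,0.001,-0.002],[0,0,0.003],1],[[-0.164,0.003,-0.002],[0,0,0.003],1],[[-0.164,0.005,-0.002],[0,0,0.004],1],[[-0.163,0.007,-0.002],[0,0,0.003],1],[[-0.164,0.008,-0.002],[0,0,0.004],1]])

```text
clock: 9.63
eef_pos: [0.4704, -0.2224, 0.2396]
tool_rot: [0.758, 0.652, 0.0, 0.0]
ft_force: [0.8, -0.5, -0.6]
grip_width: 0.0853
grasp_force: 0.0
```

Emit:
apply_moves(steps=[[[-0.164,0.01,-0.002],[0,0,0.003],1],[[-0.163,0.012,-0.002],[0,0,0.003],1],[[-0.163,0.013,-0.002],[0,0,0.004],1],[[-0.163,0.016,-0.002],[0,0,0.003],1],[[0,0,0.112],[0,0,0],1],[[0,0,0.113],[0,0,0],1],[[0,0,0.112],[0,0,0],1],[[0,0,0.113],[0,0,0],1]])

```text
clock: 10.3
eef_pos: [0.4591, -0.3518, 0.1501]
tool_rot: [0.772, 0.636, 0.0, 0.0]
ft_force: [0.2, 0.8, -0.8]
grip_width: 0.0856
grasp_force: 0.0
```

```bash
python3 - <<'E'
from h import *
a,W=cloud("top"); b,V=cloud("scene")
o=bot.get_obs(); print(o["eef_pos"],o["tool_rot"],o["ft_force"],o["grip_width"])
for w in(W,V): print(fit(w,.155,.17,(.516,.301)),fit(w,.12,.14,(.513,.333),.1))
print(fit(W,.08,.1,(.62,-.131)),fit(V,.08,.1,(.62,-.131)),fit(V,.11,.13,(.458,-.352)))
cv2.imwrite("pics/p2.png",np.hstack([cv2.resize(a[120:260,110:310,::-1],(400,280)),cv2.resize(b[100:240,170:370,::-1],(400,280))]))
E
python3 plan.py 458 -352 101 -11 6 1
```

```text
[ 0.45675584 -0.34959172  0.14682128] [ 0.77150891  0.63620402 -0.00098976 -0.00417902] [-0.45666454 -0.24263375 -0.1896774 ] 0.08504707701686474
(385, 512.0, 299.1, 62.0, 39.2, 0.9, np.float64(161.3)) (371, 513.7, 310.3, 136.6, 62.1, 1.2, np.float64(129.4))
(278, 516.8, 300.3, 63.9, 40.4, 1.4, np.float64(162.1)) (423, 517.7, 313.1, 140.4, 60.6, 0.8, np.float64(129.5))
(322, 617.4, -131.8, 62.2, 38.2, 26.0, np.float64(89.8)) (172, 622.1, -130.8, 64.4, 43.3, 23.3, np.float64(89.7)) (125, 460.1, -351.6, 61.8, 47.1, -9.5, np.float64(119.8))
[[[-0.002, 0.002, 0.038], [-0.002, -0.001, 0.0], 1.0], [[-0.002, 0.001, 0.038], [0.0, 0.0, 0.0], 1.0], [[-0.002, 0.002, 0.039], [0.0, 0.0, 0.0], 1.0], [[-0.001, 0.001, 0.038], [0.0, 0.0, 0.0], 1.0], [[-0.002, 0.002, 0.038], [0.0, 0.0, 0.0], 1.0], [[-0.002, 0.001, 0.038], [0.0, 0.0, 0.0], 1.0], [[0, 0, 0], [0, 0, 0], 1.0], [[0, 0, 0], [0, 0, 0], 1.0]]
```

View pics/p2.png

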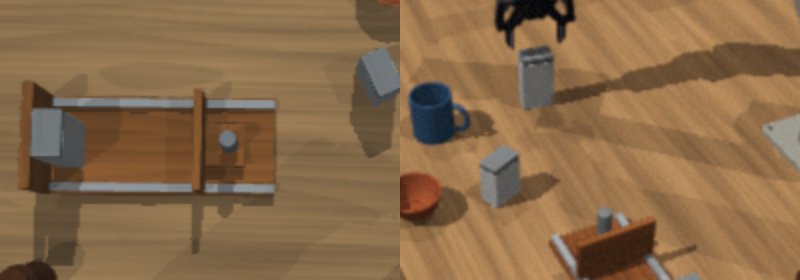

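The tall canister stands square at the wall: in the left picture it is at (45, 135), with a gap of about 7 mm. At right, the gripper straddles the middle canister at (536, 75).

Emit:
apply_moves(steps=[[[-0.001,0.001,0.038],[0,0,0],1],[[-0.001,0.001,0.038],[0,0,0],1],[[-0.001,0.001,0.038],[0,0,0],1],[[-0.001,0.001,0.038],[0,0,0],1],[[-0.001,0.001,0.038],[0,0,0],1],[[-0.001,0.001,0.038],[0,0,0],1],[[0,0,0],[0,0,0],0],[[0,0,0],[0,0,0],0]])

```text
clock: 11.07
eef_pos: [0.4597, -0.3523, 0.1049]
tool_rot: [0.771, 0.636, -0.0, -0.001]
ft_force: [-1.2, -0.0, 2.0]
grip_width: 0.0641
grasp_force: 0.9
```

Emit:
apply_moves(steps=[[[0,0,0],[0,0,0],0],[[0,0,0],[0,0,0],0],[[0,0,0],[0,0,0],0],[[0,0,0],[0,0,0],0],[[0,0,0],[0,0,0],0],[[0,0,-0.02],[0,0,0],0],[[0,0,-0.03],[0,0,0],0],[[0,0,0],[0,0,0],0]])

```text
clock: 11.73
eef_pos: [0.4609, -0.3532, 0.1171]
tool_rot: [0.771, 0.636, 0.0, 0.001]
ft_force: [-0.0, 0.4, -1.5]
grip_width: 0.061
grasp_force: 65.1
```

```bash
python3 plan.py 458 -352 245 -11 5 0 516 257 245 1.2 19 0 516 257 150 1.2 8 0
```

```text
[[[0.0, -0.003, -0.128], [0.001, 0.0, 0.0], 0.0], [[0.001, -0.003, -0.128], [0.0, 0.0, 0.0], 0.0], [[0.0, -0.003, -0.128], [0.0, 0.0, 0.0], 0.0], [[0.001, -0.003, -0.128], [0.0, 0.0, 0.0], 0.0], [[0.0, -0.004, -0.128], [0.0, 0.0, 0.0], 0.0], [[0.16, -0.015, 0.0], [0.0, 0.0, -0.003], 0.0], [[0.161, -0.014, 0.0], [0.0, 0.0, -0.004], 0.0], [[0.16, -0.012, 0.0], [0.0, 0.0, -0.003], 0.0]]
[[[0.161, -0.01, 0.0], [0.0, 0.0, -0.004], 0.0], [[0.161, -0.009, 0.0], [0.0, 0.0, -0.004], 0.0], [[0.161, -0.006, -0.001], [0.0, 0.0, -0.003], 0.0], [[0.161, -0.005, 0.0], [0.0, 0.0, -0.004], 0.0], [[0.161, -0.003, 0.0], [0.0, 0.0, -0.003], 0.0], [[0.161, -0.001, 0.0], [0.0, 0.0, -0.004], 0.0], [[0.161, 0.0, 0.0], [0.0, 0.0, -0.003], 0.0], [[0.161, 0.002, 0.0], [0.0, 0.0, -0.004], 0.0]]
[[[0.16, 0.005, -0.001], [0.0, 0.0, -0.004], 0.0], [[0.161, 0.006, 0.0], [0.0, 0.0, -0.003], 0.0], [[0.161, 0.008, 0.0], [0.0, 0.0, -0.004], 0.0], [[0.161, 0.01, 0.0], [0.0, 0.0, -0.003], 0.0], [[0.16, 0.011, 0.0], [0.0, 0.0, -0.004], 0.0], [[0.161, 0.013, 0.0], [0.0, 0.0, -0.003], 0.0], [[0.16, 0.015, -0.001], [0.0, 0.0, -0.004], 0.0], [[0.16, 0.017, 0.0], [0.0, 0.0, -0.004], 0.0]]
[[[0.0, 0.0, 0.06], [0.0, 0.0, 0.0], 0.0], [[0.0, 0.0, 0.059], [0.0, 0.0, 0.0], 0.0], [[0.0, 0.0, 0.059], [0.0, 0.0, 0.0], 0.0], [[0.0, 0.0, 0.06], [0.0, 0.0, 0.0], 0.0], [[0.0, 0.0, 0.059], [0.0, 0.0, 0.0], 0.0], [[0.001, 0.0, 0.06], [0.0, 0.0, 0.0], 0.0], [[0.0, 0.0, 0.059], [0.0, 0.0, 0.0], 0.0], [[0.0, 0.0, 0.059], [0.0, 0.0, 0.0], 0.0]]
```

Emit:
apply_moves(steps=[[[0,-0.003,-0.128],[0,0,0],0],[[0.001,-0.003,-0.128],[0,0,0],0],[[0,-0.003,-0.128],[0,0,0],0],[[0.001,-0.003,-0.128],[0,0,0],0],[[0,-0.004,-0.128],[0,0,0],0],[[0.16,-0.015,0],[0,0,-0.003],0],[[0.161,-0.014,0],[0,0,-0.004],0],[[0.16,-0.012,0],[0,0,-0.003],0]])

```text
clock: 12.4
eef_pos: [0.4666, -0.2551, 0.2446]
tool_rot: [0.762, 0.648, 0.001, 0.001]
ft_force: [1.5, 1.2, -1.9]
grip_width: 0.0611
grasp_force: 66.2
```

Emit:
apply_moves(steps=[[[0.161,-0.01,0],[0,0,-0.004],0],[[0.161,-0.009,0],[0,0,-0.004],0],[[0.161,-0.006,0],[0,0,-0.003],0],[[0.161,-0.005,0],[0,0,-0.004],0],[[0.161,-0.003,0],[0,0,-0.003],0],[[0.161,-0.001,0],[0,0,-0.004],0],[[0.161,0,0],[0,0,-0.003],0],[[0.161,0.002,0],[0,0,-0.004],0]])

```text
clock: 13.07
eef_pos: [0.4907, 0.0027, 0.2441]
tool_rot: [0.731, 0.683, 0.0, 0.0]
ft_force: [0.6, -0.2, -1.5]
grip_width: 0.0611
grasp_force: 66.0
```

Emit:
apply_moves(steps=[[[0.16,0.005,0],[0,0,-0.004],0],[[0.161,0.006,0],[0,0,-0.003],0],[[0.161,0.008,0],[0,0,-0.004],0],[[0.161,0.01,0],[0,0,-0.003],0],[[0.16,0.011,0],[0,0,-0.004],0],[[0.161,0.013,0],[0,0,-0.003],0],[[0.16,0.015,0],[0,0,-0.004],0],[[0.1,0.017,0],[0,0,-0.004],0]])

```text
clock: 13.73
eef_pos: [0.5152, 0.2486, 0.2438]
tool_rot: [0.698, 0.716, 0.001, -0.0]
ft_force: [0.2, -0.2, -2.5]
grip_width: 0.0611
grasp_force: 66.1
```

Emit:
apply_moves(steps=[[[0,0,0.06],[0,0,0],0],[[0,0,0.06],[0,0,0],0],[[0,0,0.06],[0,0,0],0],[[0,0,0.06],[0,0,0],0],[[0,0,0.06],[0,0,0],0],[[0,0,0.06],[0,0,0],0],[[0,0,0.06],[0,0,0],0],[[0,0,0.06],[0,0,0],0]])

```text
clock: 14.4
eef_pos: [0.5155, 0.2455, 0.1473]
tool_rot: [0.699, 0.715, 0.0, 0.0]
ft_force: [0.2, -0.5, -2.9]
grip_width: 0.0613
grasp_force: 66.1
```

```bash
python3 - <<'E'
from h import *
b,V=cloud("scene"); print(bot.get_obs()["eef_pos"])
cv2.imwrite("pics/p3.png",cv2.resize(b[170:310,230:400,::-1],(680,560),interpolation=cv2.INTER_CUBIC))
E
python3 plan.py 516 257 132 1.2 5 0 516 257 123 1.2 3 0
```

```text
[0.51409493 0.24479944 0.14459741]
[[[0.012, 0.002, 0.013], [-0.001, 0.0, 0.0], 0.0], [[0.012, 0.002, 0.012], [0.0, 0.0, 0.0], 0.0], [[0.013, 0.003, 0.013], [0.0, 0.0, 0.0], 0.0], [[0.012, 0.002, 0.012], [0.0, 0.0, 0.0], 0.0], [[0.012, 0.002, 0.013], [0.0, 0.0, 0.0], 0.0], [[0.0, 0.0, 0.015], [0.0, 0.0, 0.0], 0.0], [[0.0, 0.0, 0.015], [0.0, 0.0, 0.0], 0.0], [[0.0, 0.0, 0.015], [0.0, 0.0, 0.0], 0.0]]
```

View pics/p3.png

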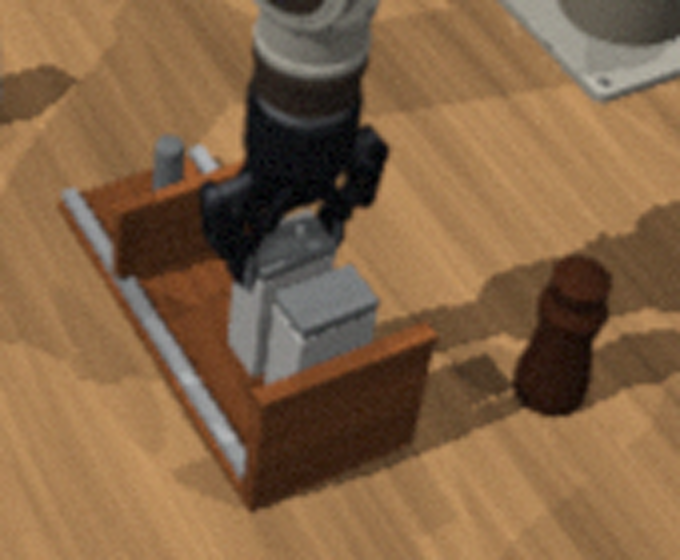

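The middle canister hangs just behind the tall one, with its top at (295, 245) and the tall top at (325, 300). I lower it, leaving a small gap.

Emit:
apply_moves(steps=[[[0.01,0.002,0.025],[0,0,0],0],[[0.01,0.002,0.025],[0,0,0],0],[[0.01,0.001,0.025],[0,0,0],0],[[0,0,0.015],[0,0,0],0],[[0,0,0.01],[0,0,0],0],[[0,0,0.01],[0,0,0],0],[[0,0,0],[0,0,0],0],[[0,0,0],[0,0,0],0]])

```text
clock: 15.12
eef_pos: [0.5163, 0.2514, 0.1256]
tool_rot: [0.699, 0.715, 0.0, 0.0]
ft_force: [0.4, -0.3, -2.0]
grip_width: 0.0611
grasp_force: 66.0
```

Emit:
apply_moves(steps=[[[0,0,0.02],[0,0,0],0],[[0,0,0.01],[0,0,0],0],[[0,0,0.005],[0,0,0],0],[[0,0,0.005],[0,0,0],0],[[0,0,0.004],[0,0,0],0],[[0,0,0],[0,0,0],0],[[0,0,0],[0,0,0],0],[[0,0,0],[0,0,0],0]])

```text
clock: 15.78
eef_pos: [0.516, 0.2514, 0.1174]
tool_rot: [0.699, 0.715, 0.0, -0.0]
ft_force: [-3.5, -1.0, 5.4]
grip_width: 0.0608
grasp_force: 66.8
```

Contact again at +5.4 N. I release, rise and head for the short canister.

Emit:
apply_moves(steps=[[[0,0,-0.003],[0,0,0],0.5],[[0,0,0],[0,0,0],1],[[0,0,0],[0,0,0],1],[[0,0,0],[0,0,0],1],[[0,0,0],[0,0,0],1],[[0,0,-0.1],[0,0,0],1],[[0,0,-0.2],[0,0,0],1],[[0,0,-0.2],[0,0,0],1]])

```text
clock: 16.45
eef_pos: [0.515, 0.2508, 0.2165]
tool_rot: [0.699, 0.715, -0.002, -0.001]
ft_force: [0.5, 1.4, 0.3]
grip_width: 0.0854
grasp_force: 0.0
```

```bash
python3 plan.py 619 -131 200 25 13 1 619 -131 120 25 3 1
```

```text
[[[-0.148, 0.037, 0.006], [-0.001, 0.001, -0.01], 1.0], [[-0.148, 0.032, 0.007], [0.0, 0.0, -0.01], 1.0], [[-0.15, 0.027, 0.006], [0.0, 0.0, -0.01], 1.0], [[-0.151, 0.023, 0.006], [0.0, 0.0, -0.011], 1.0], [[-0.151, 0.017, 0.006], [0.0, 0.0, -0.01], 1.0], [[-0.152, 0.013, 0.006], [0.0, 0.0, -0.01], 1.0], [[-0.152, 0.008, 0.006], [0.0, 0.0, -0.01], 1.0], [[-0.152, 0.003, 0.006], [0.0, 0.0, -0.01], 1.0]]
[[[-0.152, -0.002, 0.006], [0.0, 0.0, -0.01], 1.0], [[-0.152, -0.006, 0.007], [0.0, 0.0, -0.01], 1.0], [[-0.152, -0.011, 0.006], [0.0, 0.0, -0.011], 1.0], [[-0.151, -0.017, 0.006], [0.0, 0.0, -0.01], 1.0], [[-0.151, -0.021, 0.006], [0.0, 0.0, -0.01], 1.0], [[0.0, 0.0, 0.133], [0.0, 0.0, 0.0], 1.0], [[0.0, 0.0, 0.134], [0.0, 0.0, 0.0], 1.0], [[0.0, 0.0, 0.133], [0.0, 0.0, 0.0], 1.0]]
```

Emit:
apply_moves(steps=[[[-0.148,0.037,0.006],[0,0,-0.01],1],[[-0.148,0.032,0.007],[0,0,-0.01],1],[[-0.15,0.027,0.006],[0,0,-0.01],1],[[-0.151,0.023,0.006],[0,0,-0.011],1],[[-0.151,0.017,0.006],[0,0,-0.01],1],[[-0.152,0.013,0.006],[0,0,-0.01],1],[[-0.152,0.008,0.006],[0,0,-0.01],1],[[-0.152,0.003,0.006],[0,0,-0.01],1]])

```text
clock: 17.12
eef_pos: [0.5807, 0.0149, 0.2075]
tool_rot: [0.602, 0.798, 0.0, 0.0]
ft_force: [0.7, -0.6, 0.2]
grip_width: 0.0853
grasp_force: 0.0
```

Emit:
apply_moves(steps=[[[-0.152,-0.002,0.006],[0,0,-0.01],1],[[-0.152,-0.006,0.007],[0,0,-0.01],1],[[-0.152,-0.011,0.006],[0,0,-0.011],1],[[-0.151,-0.017,0.006],[0,0,-0.01],1],[[-0.151,-0.021,0.006],[0,0,-0.01],1],[[0,0,0.13],[0,0,0],1],[[0,0,0.13],[0,0,0],1],[[0,0,0.13],[0,0,0],1]])

```text
clock: 17.78
eef_pos: [0.6208, -0.1317, 0.1227]
tool_rot: [0.538, 0.843, 0.0, 0.001]
ft_force: [-0.0, 0.5, 0.5]
grip_width: 0.0855
grasp_force: 0.0
```

```bash
python3 - <<'E'
from h import *
a,W=cloud("top"); b,V=cloud("scene")
o=bot.get_obs(); print(o["eef_pos"],o["tool_rot"])
for w in(W,V): print(fit(w,.155,.17,(.516,.301)),fit(w,.125,.14,(.516,.252),.04))
print(fit(V,.08,.1,(.62,-.131)))
cv2.imwrite("pics/p4.png",np.hstack([cv2.resize(a[120:260,110:310,::-1],(400,280)),cv2.resize(b[120:260,150:350,::-1],(400,280))]))
E
python3 plan.py 619 -131 71 25 6 1
```

```text
[ 0.61669953 -0.1300786   0.11790886] [ 0.53722544  0.84342286 -0.00182151 -0.00483631]
(385, 512.3, 299.2, 62.0, 39.7, 1.6, np.float64(161.5)) (378, 512.1, 256.1, 62.6, 51.9, 2.1, np.float64(131.3))
(269, 516.6, 300.5, 63.6, 40.6, -0.7, np.float64(162.1)) (185, 516.7, 250.5, 64.5, 41.2, 2.8, np.float64(132.1))
(168, 621.9, -130.0, 65.1, 41.2, 26.9, np.float64(89.8))
[[[-0.002, 0.002, 0.039], [-0.003, -0.002, 0.0], 1.0], [[-0.001, 0.001, 0.039], [0.0, 0.0, 0.0], 1.0], [[-0.002, 0.001, 0.039], [0.0, 0.0, 0.0], 1.0], [[-0.001, 0.002, 0.039], [0.0, 0.0, 0.0], 1.0], [[-0.002, 0.001, 0.039], [0.0, 0.0, 0.0], 1.0], [[-0.001, 0.002, 0.04], [0.0, 0.0, 0.0], 1.0], [[0, 0, 0], [0, 0, 0], 1.0], [[0, 0, 0], [0, 0, 0], 1.0]]
```

View pics/p4.png

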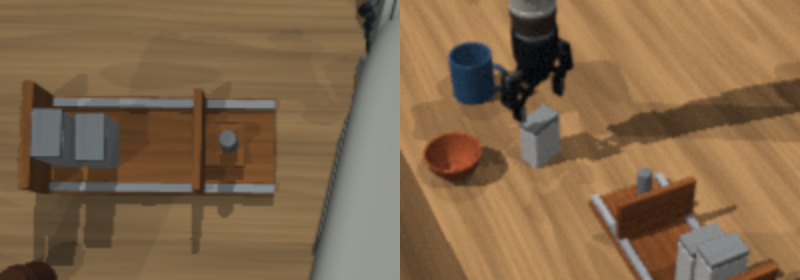

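The tall and middle canisters stand in order: (45, 133) and (90, 137) at left. The gripper is above the short canister, (540, 135) at right.

Emit:
apply_moves(steps=[[[0,0,0.041],[0,0,0],1],[[0,0,0.041],[0,0,0],1],[[0,0,0.041],[0,0,0],1],[[0,0,0.041],[0,0,0],1],[[0,0,0.041],[0,0,0],1],[[0,0,0.041],[0,0,0],1],[[0,0,0],[0,0,0],0],[[0,0,0],[0,0,0],0]])

```text
clock: 18.55
eef_pos: [0.6197, -0.1303, 0.0733]
tool_rot: [0.537, 0.844, -0.0, -0.001]
ft_force: [-0.7, 0.2, 1.8]
grip_width: 0.0643
grasp_force: 1.3
```

Emit:
apply_moves(steps=[[[0,0,0],[0,0,0],0],[[0,0,0],[0,0,0],0],[[0,0,0],[0,0,0],0],[[0,0,0],[0,0,0],0],[[0,0,0],[0,0,0],0],[[0,0,-0.02],[0,0,0],0],[[0,0,-0.03],[0,0,0],0],[[0,0,0],[0,0,0],0]])

```text
clock: 19.22
eef_pos: [0.6212, -0.1306, 0.0858]
tool_rot: [0.537, 0.844, 0.0, 0.001]
ft_force: [0.4, 0.3, -2.0]
grip_width: 0.0614
grasp_force: 65.4
```

```bash
python3 plan.py 620 -131 225 25 5 0 518 196 225 1.2 11 0 518 196 130 1.2 8 0
```

```text
[[[0.0, -0.001, -0.139], [0.001, 0.0, 0.0], 0.0], [[0.0, -0.001, -0.139], [0.0, 0.0, 0.0], 0.0], [[0.0, -0.002, -0.14], [0.0, 0.0, 0.0], 0.0], [[0.0, -0.001, -0.139], [0.0, 0.0, 0.0], 0.0], [[0.0, -0.002, -0.139], [0.0, 0.0, 0.0], 0.0], [[0.154, 0.021, 0.0], [0.0, 0.0, 0.012], 0.0], [[0.155, 0.015, -0.001], [0.0, 0.001, 0.012], 0.0], [[0.155, 0.01, 0.001], [0.0, 0.0, 0.012], 0.0]]
[[[0.156, 0.003, 0.0], [0.0, 0.0, 0.012], 0.0], [[0.156, -0.003, 0.0], [0.0, 0.0, 0.012], 0.0], [[0.155, -0.008, 0.0], [0.0, 0.0, 0.012], 0.0], [[0.155, -0.014, 0.001], [0.0, 0.0, 0.012], 0.0], [[0.155, -0.02, 0.0], [0.0, 0.0, 0.012], 0.0], [[0.153, -0.026, 0.0], [0.0, 0.0, 0.012], 0.0], [[0.153, -0.032, 0.0], [0.0, 0.0, 0.012], 0.0], [[0.151, -0.037, 0.001], [0.0, 0.0, 0.012], 0.0]]
[[[0.0, 0.0, 0.059], [0.0, 0.0, 0.0], 0.0], [[0.0, 0.0, 0.059], [0.0, 0.0, 0.0], 0.0], [[0.0, 0.0, 0.06], [0.0, 0.0, 0.0], 0.0], [[0.0, 0.0, 0.059], [0.0, 0.0, 0.0], 0.0], [[-0.001, 0.0, 0.059], [0.0, 0.0, 0.0], 0.0], [[0.0, 0.0, 0.06], [0.0, 0.0, 0.0], 0.0], [[0.0, 0.001, 0.059], [0.0, 0.0, 0.0], 0.0], [[0.0, 0.0, 0.06], [0.0, 0.0, 0.0], 0.0]]
```

Emit:
apply_moves(steps=[[[0,-0.001,-0.139],[0,0,0],0],[[0,-0.001,-0.139],[0,0,0],0],[[0,-0.002,-0.14],[0,0,0],0],[[0,-0.001,-0.139],[0,0,0],0],[[0,-0.002,-0.139],[0,0,0],0],[[0.154,0.021,0],[0,0,0.012],0],[[0.155,0.015,0],[0,0,0.012],0],[[0.155,0.01,0],[0,0,0.012],0]])

```text
clock: 19.88
eef_pos: [0.5915, -0.0416, 0.2246]
tool_rot: [0.585, 0.811, 0.001, 0.001]
ft_force: [-0.3, 0.3, -2.4]
grip_width: 0.061
grasp_force: 66.3
```

Emit:
apply_moves(steps=[[[0.156,0.003,0],[0,0,0.012],0],[[0.156,-0.003,0],[0,0,0.012],0],[[0.155,-0.008,0],[0,0,0.012],0],[[0.155,-0.014,0],[0,0,0.012],0],[[0.155,-0.02,0],[0,0,0.012],0],[[0.153,-0.026,0],[0,0,0.012],0],[[0.153,-0.032,0],[0,0,0.012],0],[[0.121,-0.037,0],[0,0,0.012],0]])

```text
clock: 20.55
eef_pos: [0.5168, 0.1921, 0.2239]
tool_rot: [0.699, 0.715, 0.001, 0.0]
ft_force: [0.6, -0.6, -3.0]
grip_width: 0.0608
grasp_force: 66.3
```

Emit:
apply_moves(steps=[[[0,0,0.06],[0,0,0],0],[[0,0,0.06],[0,0,0],0],[[0,0,0.06],[0,0,0],0],[[0,0,0.06],[0,0,0],0],[[0,0,0.06],[0,0,0],0],[[0,0,0.06],[0,0,0],0],[[0,0,0.06],[0,0,0],0],[[0,0,0.06],[0,0,0],0]])

```text
clock: 21.22
eef_pos: [0.5177, 0.1901, 0.1273]
tool_rot: [0.699, 0.715, 0.001, 0.0]
ft_force: [1.0, 0.7, -2.3]
grip_width: 0.061
grasp_force: 66.2
```

```bash
python3 plan.py 518 190 93 1.2 8 0
```

```text
[[[0.0, 0.0, 0.021], [0.0, 0.0, 0.0], 0.0], [[0.0, 0.0, 0.022], [0.0, 0.0, 0.0], 0.0], [[0.0, 0.001, 0.021], [0.0, 0.0, 0.0], 0.0], [[0.0, 0.0, 0.022], [0.0, 0.0, 0.0], 0.0], [[0.0, 0.0, 0.021], [0.0, 0.0, 0.0], 0.0], [[0.0, 0.0, 0.022], [0.0, 0.0, 0.0], 0.0], [[-0.001, 0.0, 0.021], [0.0, 0.0, 0.0], 0.0], [[0.0, 0.0, 0.022], [0.0, 0.0, 0.0], 0.0]]
```

Contact is expected at about z = 0.085.

Emit:
apply_moves(steps=[[[0,0,0.03],[0,0,0],0],[[0,0,0.03],[0,0,0],0],[[0,0,0.03],[0,0,0],0],[[0,0,0.03],[0,0,0],0],[[0,0,0.025],[0,0,0],0],[[0,0,0.02],[0,0,0],0],[[0,0,0.01],[0,0,0],0],[[0,0,0],[0,0,0],0]])

```text
clock: 21.88
eef_pos: [0.5172, 0.1899, 0.0918]
tool_rot: [0.699, 0.715, -0.0, -0.0]
ft_force: [0.0, -0.9, -2.8]
grip_width: 0.0611
grasp_force: 66.2
```

Emit:
apply_moves(steps=[[[0,0,0.007],[0,0,0],0],[[0,0,0.005],[0,0,0],0],[[0,0,0.005],[0,0,0],0],[[0,0,0.005],[0,0,0],0],[[0,0,0],[0,0,0],0],[[0,0,0],[0,0,0],0],[[0,0,0],[0,0,0],0],[[0,0,0],[0,0,0],0]])

```text
clock: 22.55
eef_pos: [0.5175, 0.19, 0.088]
tool_rot: [0.699, 0.715, 0.0, 0.0]
ft_force: [-0.1, 0.7, -1.5]
grip_width: 0.0612
grasp_force: 66.2
```

Emit:
apply_moves(steps=[[[0,0,0.005],[0,0,0],0],[[0,0,0.005],[0,0,0],0],[[0,0,0.005],[0,0,0],0],[[0,0,0.003],[0,0,0],0],[[0,0,0],[0,0,0],0],[[0,0,0],[0,0,0],0],[[0,0,0],[0,0,0],0],[[0,0,0],[0,0,0],0]])

```text
clock: 23.22
eef_pos: [0.5175, 0.1901, 0.0858]
tool_rot: [0.699, 0.715, 0.0, 0.0]
ft_force: [-3.4, -0.9, 7.4]
grip_width: 0.0611
grasp_force: 67.1
```

Emit:
apply_moves(steps=[[[0,0,-0.003],[0,0,0],0.5],[[0,0,0],[0,0,0],1],[[0,0,0],[0,0,0],1],[[0,0,0],[0,0,0],1],[[0,0,0],[0,0,0],1],[[0,0,-0.1],[0,0,0],1],[[0,0,-0.2],[0,0,0],1],[[0,0,-0.15],[0,0,0],1]])

```text
clock: 23.88
eef_pos: [0.5171, 0.1898, 0.1759]
tool_rot: [0.699, 0.715, -0.001, -0.0]
ft_force: [0.8, -0.0, 0.2]
grip_width: 0.0857
grasp_force: 0.0
```

```bash
python3 plan.py 520 74 175 1.2 5 1 520 74 130 1.2 3 1
```

```text
[[[-0.116, 0.0, 0.001], [0.0, 0.0, 0.0], 1.0], [[-0.116, 0.001, 0.001], [0.0, 0.0, 0.0], 1.0], [[-0.116, 0.0, 0.001], [0.0, 0.0, 0.0], 1.0], [[-0.115, 0.0, 0.001], [0.0, 0.0, 0.0], 1.0], [[-0.116, 0.001, 0.001], [0.0, 0.0, 0.0], 1.0], [[0.0, 0.0, 0.075], [0.0, 0.0, 0.0], 1.0], [[0.0, 0.0, 0.075], [0.0, 0.0, 0.0], 1.0], [[0.0, 0.0, 0.075], [0.0, 0.0, 0.0], 1.0]]
```

Emit:
apply_moves(steps=[[[-0.116,0,0],[0,0,0],1],[[-0.116,0.001,0],[0,0,0],1],[[-0.116,0,0],[0,0,0],1],[[-0.115,0,0],[0,0,0],1],[[-0.116,0.001,0],[0,0,0],1],[[0,0,0.075],[0,0,0],1],[[0,0,0.075],[0,0,0],1],[[0,0,0.075],[0,0,0],1]])

```text
clock: 24.55
eef_pos: [0.5209, 0.0735, 0.1297]
tool_rot: [0.7, 0.714, 0.0, 0.0]
ft_force: [-0.5, 0.0, 0.7]
grip_width: 0.0853
grasp_force: 0.0
```

```bash
python3 - <<'E'
from h import *
a,W=cloud("top"); b,V=cloud("scene")
print(bot.get_obs()["eef_pos"])
for w in(W,V): print(fit(w,.155,.17,(.516,.301)),fit(w,.125,.14,(.516,.252),.04),fit(w,.095,.11,(.517,.19),.038))
cv2.imwrite("pics/p5.png",np.hstack([cv2.resize(a[130:250,110:280,::-1],(400,282)),cv2.resize(b[170:290,230:400,::-1],(400,282))]))
E
python3 plan.py 520 74 86 1.2 6 1
```

```text
[0.51848625 0.07369485 0.12741654]
(384, 512.3, 299.3, 61.9, 39.0, 1.1, np.float64(161.2)) (378, 512.0, 256.2, 62.2, 50.9, 2.3, np.float64(131.4)) (287, 514.7, 190.1, 59.9, 35.8, 2.6, np.float64(101.5))
(276, 517.2, 301.1, 65.0, 40.3, 1.3, np.float64(162.0)) (185, 516.2, 249.1, 65.4, 39.6, 7.5, np.float64(132.0)) (217, 519.1, 189.7, 64.1, 41.6, 3.2, np.float64(102.1))
[[[0.0, 0.001, 0.035], [-0.002, 0.0, 0.0], 1.0], [[0.0, 0.002, 0.034], [0.0, 0.0, 0.0], 1.0], [[0.001, 0.001, 0.035], [0.0, 0.0, 0.0], 1.0], [[0.0, 0.001, 0.034], [0.0, 0.0, 0.0], 1.0], [[0.0, 0.001, 0.035], [0.0, 0.0, 0.0], 1.0], [[0.0, 0.002, 0.034], [0.0, 0.0, 0.0], 1.0], [[0, 0, 0], [0, 0, 0], 1.0], [[0, 0, 0], [0, 0, 0], 1.0]]
```

View pics/p5.png

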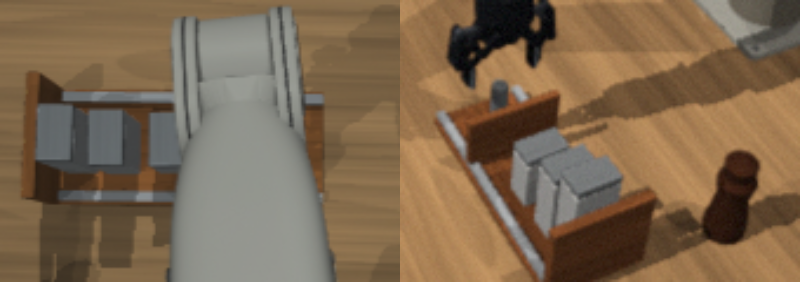

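All three stand in order, with (540, 150), (565, 165) and (590, 180) in the right picture; the gripper is over the post at (499, 95). I grip the post.

Emit:
apply_moves(steps=[[[0,0.001,0.036],[0,0,0],1],[[0,0,0.036],[0,0,0],1],[[0,0,0.036],[0,0,0],1],[[0,0,0.036],[0,0,0],1],[[0,0,0.036],[0,0,0],1],[[0,0,0.036],[0,0,0],1],[[0,0,0],[0,0,0],0],[[0,0,0],[0,0,0],0]])

```text
clock: 25.32
eef_pos: [0.5202, 0.0742, 0.0861]
tool_rot: [0.699, 0.715, -0.001, -0.0]
ft_force: [-0.9, -0.3, -1.3]
grip_width: 0.0639
grasp_force: 0.0
```

Emit:
apply_moves(steps=[[[0,0,0],[0,0,0],0],[[0,0,0],[0,0,0],0],[[0,0,0],[0,0,0],0],[[0,0,0],[0,0,0],0],[[0,0,0],[0,0,0],0],[[0,0,0],[0,0,0],0],[[0,0,0],[0,0,0],0],[[0,0,0],[0,0,0],0]])

```text
clock: 25.98
eef_pos: [0.5197, 0.0742, 0.0874]
tool_rot: [0.699, 0.715, -0.0, -0.001]
ft_force: [-4.7, -0.1, 4.8]
grip_width: 0.0226
grasp_force: 59.2
```

```bash
python3 -c "
from workcell import bot
o=bot.get_obs();print(o['eef_pos'],o['ft_force'],o['grip_width'],o['grasp_force'])"
```

```text
[0.51965245 0.07424482 0.08735376] [-4.66961988 -0.06432015  4.83012801] 0.02259225875925242 59.163824915885925
```

Emit:
apply_moves(steps=[[[0.02,0,0],[0,0,0],0],[[0.02,0,0],[0,0,0],0],[[0.02,0,0],[0,0,0],0],[[0.02,0,0],[0,0,0],0],[[0.02,0,0],[0,0,0],0],[[0.02,0,0],[0,0,0],0],[[0.02,0,0],[0,0,0],0],[[0.02,0,0],[0,0,0],0]])

```text
clock: 26.65
eef_pos: [0.5191, 0.1057, 0.0874]
tool_rot: [0.699, 0.715, -0.001, 0.0]
ft_force: [-4.7, -2.3, 6.1]
grip_width: 0.0227
grasp_force: 59.3
```

Emit:
apply_moves(steps=[[[0.02,0,0],[0,0,0],0],[[0.02,0,0],[0,0,0],0],[[0.015,0,0],[0,0,0],0],[[0.015,0,0],[0,0,0],0],[[0.015,0,0],[0,0,0],0],[[0.015,0,0],[0,0,0],0],[[0.015,0,0],[0,0,0],0],[[0.015,0,0],[0,0,0],0]])

```text
clock: 27.32
eef_pos: [0.5186, 0.1312, 0.0873]
tool_rot: [0.699, 0.715, -0.001, 0.0]
ft_force: [-3.0, -4.3, 4.2]
grip_width: 0.0225
grasp_force: 59.3
```

Emit:
apply_moves(steps=[[[0.013,0,0],[0,0,0],0],[[0.013,0,0],[0,0,0],0],[[0.013,0,0],[0,0,0],0],[[0.013,0,0],[0,0,0],0],[[0.013,0,0],[0,0,0],0],[[0.013,0,0],[0,0,0],0],[[0.013,0,0],[0,0,0],0],[[0.013,0,0],[0,0,0],0]])

```text
clock: 27.98
eef_pos: [0.5183, 0.1515, 0.0874]
tool_rot: [0.699, 0.715, -0.001, 0.001]
ft_force: [-2.5, -5.7, 6.0]
grip_width: 0.0224
grasp_force: 59.3
```

Emit:
apply_moves(steps=[[[0.01,0,0],[0,0,0],0],[[0.01,0,0],[0,0,0],0],[[0.01,0,0],[0,0,0],0],[[0.008,0,0],[0,0,0],0],[[0.007,0,0],[0,0,0],0],[[0.005,0,0],[0,0,0],0],[[0,0,0],[0,0,0],0],[[0,0,0],[0,0,0],0]])

```text
clock: 28.65
eef_pos: [0.5181, 0.1611, 0.0874]
tool_rot: [0.7, 0.715, -0.002, 0.001]
ft_force: [-2.4, -6.3, 5.0]
grip_width: 0.0225
grasp_force: 59.4
```

Emit:
apply_moves(steps=[[[0.005,0,0],[0,0,0],0],[[0.005,0,0],[0,0,0],0],[[0.005,0,0],[0,0,0],0],[[0.004,0,0],[0,0,0],0],[[0.004,0,0],[0,0,0],0],[[0,0,0],[0,0,0],0],[[0,0,0],[0,0,0],0],[[0,0,0],[0,0,0],0]])

```text
clock: 29.32
eef_pos: [0.518, 0.1655, 0.0873]
tool_rot: [0.7, 0.714, -0.002, 0.001]
ft_force: [-2.6, -5.9, 5.4]
grip_width: 0.0225
grasp_force: 59.3
```

Emit:
apply_moves(steps=[[[0.005,0,0],[0,0,0],0],[[0.005,0,0],[0,0,0],0],[[0.005,0,0],[0,0,0],0],[[0.004,0,0],[0,0,0],0],[[0.004,0,0],[0,0,0],0],[[0,0,0],[0,0,0],0],[[0,0,0],[0,0,0],0],[[0,0,0],[0,0,0],0]])

```text
clock: 29.98
eef_pos: [0.518, 0.1661, 0.0873]
tool_rot: [0.701, 0.714, -0.004, 0.004]
ft_force: [-1.4, -16.8, 8.3]
grip_width: 0.0226
grasp_force: 59.6
```

The row is snug: motion stopped at 17 N. I ease the push off, release and rise.

Emit:
apply_moves(steps=[[[-0.01,0,0],[0,0,0],0],[[0,0,0],[0,0,0],0],[[0,0,0],[0,0,0],0.6],[[0,0,0],[0,0,0],1],[[0,0,0],[0,0,0],1],[[0,0,0],[0,0,0],1],[[0,0,0],[0,0,0],1],[[0,0,0],[0,0,0],1]])

```text
clock: 30.65
eef_pos: [0.5185, 0.1706, 0.0867]
tool_rot: [0.699, 0.715, 0.0, 0.0]
ft_force: [-0.1, 0.5, -0.2]
grip_width: 0.0854
grasp_force: 0.0
```

Emit:
apply_moves(steps=[[[0,0,-0.05],[0,0,0],1],[[0,0,-0.15],[0,0,0],1],[[0,0,-0.2],[0,0,0],1],[[-0.2,0,-0.1],[0,0,0],1],[[-0.2,0,0],[0,0,0],1],[[-0.2,0,0],[0,0,0],1],[[-0.2,0,0],[0,0,0],1],[[-0.2,0,0],[0,0,0],1]])

```text
clock: 31.32
eef_pos: [0.523, -0.0284, 0.1867]
tool_rot: [0.699, 0.715, 0.001, 0.001]
ft_force: [2.1, -0.1, -0.8]
grip_width: 0.0855
grasp_force: 0.0
```

```bash
python3 - <<'E'
from h import *
a,W=cloud("top"); b,V=cloud("scene")
o=bot.get_obs();print(o["eef_pos"],o["ft_force"])
for w in(W,V): print(fit(w,.155,.17,(.516,.31)),fit(w,.125,.14,(.516,.27),.04),fit(w,.095,.11,(.517,.235),.04),"post",fit(w,.1,.115,(.518,.166),.018))
cv2.imwrite("pics/p6.png",np.hstack([cv2.resize(a[130:250,110:280,::-1],(400,282)),cv2.resize(b[170:290,230:400,::-1],(400,282))]))
E
```

```text
[ 0.52299986 -0.03223237  0.18635714] [0.01603214 0.57475209 0.06429048]
(384, 512.0, 306.6, 61.8, 38.9, 0.8, np.float64(161.5)) (387, 512.2, 269.1, 62.6, 39.9, 0.2, np.float64(131.7)) (452, 515.3, 225.3, 67.8, 52.0, 0.3, np.float64(101.1)) post (57, 516.3, 164.5, 21.5, 20.5, 46.8, np.float64(104.5))
(277, 516.3, 307.8, 63.1, 40.4, -0.4, np.float64(162.0)) (129, 517.9, 271.0, 63.7, 42.9, 4.3, np.float64(132.3)) (176, 524.0, 220.6, 75.9, 45.4, 26.4, np.float64(101.4)) post (41, 521.0, 167.5, 22.6, 20.0, 76.0, np.float64(105.9))
```

View pics/p6.png

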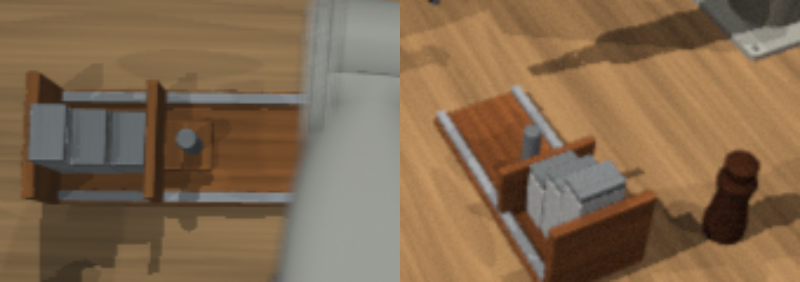

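The row is snug in order, tall (48, 130), middle (90, 135), short (127, 138), with the stop at column 152. From the fits, tall to wall centre is 26.1 mm (26.5 expected) and post to wall centre is 168.2 mm (168.5 expected when snug).

```bash
python3 -c "
from workcell import bot
print(bot.job_done())"
```

```text
the job is handed in; nothing more can be done
None
```

I handed the job in at about 31 s of the 72 s allowed: the canisters stand upright in the rack, tallest at the wall and shortest at the stop, snug by the final depth fits, the arm is clear, and the verdict was not shown.

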